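# Drop the kickstand and hold the salvaged frame upright

### The arm

A 6-joint arm with a two-finger parallel gripper is mounted at the origin on the work surface. World frame = base frame: x ahead of the robot, y to its left, z up, the work surface at z = 0. Lengths are in m, angles in rad, forces in N, time in s.
With the tool pointing down it reaches from about 0.3 to 0.775 m from the base axis. Payload 14.6 kg.
Tool frame: the origin (TCP) lies at the very end of the fingers, on their centre line; the grasp point (between the pads) lies 19 mm behind it; z points along the fingers, x is the direction in which the jaws open and shut, and the axes are right-handed (so a half turn about z gives the same grasp; the last joint's range is limited). The gripper opens to 94 mm and grips with 3 to 60 N. Pads are 16 mm wide; open, the fingers measure 119 mm over their backs; the gripper's body (75 mm by 177 mm) begins 78 mm behind the grasp point.
Start: joints at [-1.384, 0.3, 1.521, -0, 1.321, -0.067], TCP at [0.138, -0.532, 0.205] pointing down, gripper open.
Joint ranges: [-3.03, 3.03], [-0.79, 2.21], [0.23, 2.52], [-1.04, 4.18], [0, 3.07], [-2.55, 2.55]. Speed limits (rad/s): [2.22, 2.22, 2.57, 3.14, 3.14, 3.14].

### API

Orientations are given as [roll, pitch, yaw] about the fixed x, y, z axes, in that order (R = Rz(yaw) Ry(pitch) Rx(roll)).
In Python, from station import ctrl gives the robot as it stands.
- The arm moves only by the shell command python3 -m inch 'ROWS' [FORCE]. ROWS is JSON, one flat list of numbers, 7 for each row, row after row: the shift along the tool's x, y, z in cm, then the turn, a rotation vector about the tool's x, y, z in rad, then the opening, from 0 (shut) to 1 (fully open). In form: [tx, ty, tz, wx, wy, wz, claw, tx, ty, tz, wx, wy, wz, claw, ...]. A call has 1 to 20 rows; each row shifts and turns the commanded pose from where the row before left it, along the tool's axes as they then stand; what a row does not reach is not made up. A row lasts 1/8 s, in which the tool goes at most 62.5 mm and 10.7 degrees, less where a joint would pass 70% of its speed; a pose out of reach is approached as far as the arm can. A call is refused whole if a number of a shift passes 6.25 or a number of a turn 0.188, either way. A call with a gripper value outside its range is refused whole. The fingers move at their own pace and stop on an object; FORCE is the grip in N (left out, the last holds). Time passes only in rows, so rows that do not move let the fingers close. It gives the time, the measured TCP pose, the force and the opening at its end, in the units of the state.
- ctrl.get_obs(): the state, without advancing time (a new reading comes with each control period).
- ctrl.camera(name): name is "side" or "top" or "wrist"; returns (picture, depth): 400x640x3 uint8, red, green, blue; 400x640 float32, m along the optical axis (not along the pixel's ray), 0 where there is no reading.
- ctrl.camera_params(name): a dict with "vertical_fov" (degrees; the focal length in pixels is half the picture's height over the tangent of half this angle, whatever the lens; pixels are square), "cx", "cy" (the principal point, pixels), "camera_from_world" (4x4, takes a point from world to camera coordinates); the wrist camera has in their place "mount" (4x4, takes a point from camera to tool coordinates, whose origin is the TCP and whose axes are the tool frame's). Camera axes: x right, y down, z forward; pixel columns grow to the right and rows downward; lengths in m; the calibration is good to about 2 mm. The wrist camera is an equidistant fisheye: a pixel r from the principal point sees the ray r / f radians off the axis. A picture is of the moment at which its call begins: read the wrist's pose just before it. camera_params takes no time and is no camera call.
- ctrl.hand_in(): hands the job in, once; it reports no verdict.
Trained networks look in the newest picture that a camera, given by its name, has taken for a name from the list of things; names that differ only in an ending like _2 or _b are one class to them, and where a whole thing is asked for, a point or a joint stands for the part that bears it (a point fixed in the world has none). Each returns a list of dicts, best first, with "score" (0 to 1); they miss things now and then, are a little off and sometimes report something else, mostly with a low value. They report only what shows in the picture. A call takes as long as a camera call.
- ctrl.spot_in(camera, label): "bbox" ([centre column, centre row, width, height] in pixels, round what is visible of it).
- ctrl.place_of(camera, label): "centre" ([column, row] in pixels: a listed point, or the origin of a listed thing).
The state is a dict: "time_s": time; "qpos": joint angles; "joint_vel": joint speeds; "tau": joint torques, N m; "ee_pos": TCP position; "eef_rot": TCP orientation; "force": force on the tool from outside, world axes, zero at the start; "moment": the same for the moment, N m; "grip_width": finger opening in m.
Only numpy, scipy, OpenCV 4.12 (cv2) and the standard library are available. Lean on these libraries where they do the work, as an engineer would, in place of code of your own. Each camera call takes 0.05 s, during which the arm holds its last target. There are 200 camera calls.

### The job

A salvaged frame stub with its wheel hub leans over in the bench shoe with its kickstand folded up. First, while the frame still leans, flip the kickstand down past its over-centre point so that its spring snaps it fully down against its stop; then take the frame by the grab rail on its top, bring it upright without letting it go over to the other side, and finish still holding it there, steady and upright, because it tips over again if let go. Leave the other things on the bench alone.

Things in the scene. Friction and masses are not known exactly. Their poses are not given: they have to be found in the camera images.
- shoe: Fixed steel bench shoe, plate 180 x 260 x 8 mm bolted down, holding the frame by a pivot pin 35 mm above the bench. Origin: centre of its underside, below the middle of the pin. Own y: along the pin.
- frame: Salvaged frame stub: 104 mm aluminium brake hub low down, 30 mm grey tube above, grab rail on top; about 0.9 kg. Origin: middle of the pivot pin. Own z: up the tube, vertical when upright. Own y: along the level pin, to the side where the folded kickstand sticks out. Own -x: the kickstand's side, which it leans to (roughly to the robot). Heavier on that side: always falls back unless held.
- lean (a joint): Lean of the frame about its pivot pin, rad: 0 is upright, positive leans to the frame's -x side (kickstand side). Stops at +0.32 (where it rests at the start) and -0.25 (fallen over the other way). Hardly any friction; upright it takes about 1 N at the grab rail to hold.
- stand (a joint): Kickstand angle, rad: 0 folded up (leg rises 20 degrees above the frame's own +y), growing as it swings down in the frame's own y-z plane (right-handed about the frame's own -x); 1.85 fully down on its stop. A coil spring pulls it back to folded below about 0.7 and snaps it down beyond; takes about 4 N at the toe peg.
- toe_peg (a point): Middle of the kickstand's toe peg, a round steel peg 14 mm in diameter sticking out 38 mm to the frame's -x side from the leg, 120 mm from the pivot; this point is 22.5 mm out from the leg's centre line. Folded, its upper side is free to be pushed down from above with shut fingers. The leg is a 14 mm round bar, 149 mm long from pivot to foot.
- stand_pivot (a point): Centre of the kickstand's pivot, in the plane of its leg; fixed in the frame at own (-65, 30, 150) mm.
- grab_rail (a point): Grip point on the centre line of the grab rail, a round steel bar 22 mm in diameter along the frame's own y from -113 to +22 mm; this point is at own (0, -60, 245) mm, 60 mm from the tube's centre line, 100 mm and more free below. Pinched from above with fingers closing across it, the bar rolls between the pads as the frame turns.
- spray_can: Grey spray can, 58 mm diameter, 160 mm tall; bystander, leave alone. Origin at the centre of its base.
- spanner: Steel spanner lying flat; bystander, leave alone. Origin at the centre of its underside, x along it.
- bearing: Steel bearing ring, 62 mm outside diameter, 18 mm high; bystander, leave alone. Origin at the centre of its underside.
- mug: White mug, 80 mm diameter, 90 mm tall; bystander, leave alone. Origin at the centre of its base.

How it is judged:
By the outcome, as a careful person would: the job done as asked, in the order asked, and still so for the second after the job is handed in, while the arm keeps its last pose, push and grip.
It also fails if it takes over 48 s, if anything falls off the work surface, if the arm or the gripper's body presses on something with over 40 N, if the wrist force passes 120 N, or if a joint passes its speed limit or range.

## Working session

There is one attempt and no reset: what is moved stays moved. The work goes in short steps, Python scripts to look and compute and a shell command to move; the robot and the scene stay as the last step left them, time stands still between calls to the robot, and variables do not carry over. Pictures are saved under pics/ and viewed, about 8 in all and at most 12, crops included, and the job is handed in when it is done.

```bash
ls; mkdir -p pics; cat > h.py <<'E'
import numpy as np, cv2
from station import ctrl
from scipy.spatial.transform import Rotation as R
def snap(c,fn=None):
    im,d=ctrl.camera(c)
    if fn: cv2.imwrite('pics/'+fn,im[:,:,::-1])
    return im,d
def ray(c,px):
    """origin, dir (cam z=1) in world for fixed cams"""
    p=ctrl.camera_params(c); f=200/np.tan(np.radians(p['vertical_fov'])/2)
    T=np.linalg.inv(np.array(p['camera_from_world']))
    v=np.array([(px[0]-p['cx'])/f,(px[1]-p['cy'])/f,1])
    return T[:3,3],T[:3,:3]@v
def tri(c1,p1,c2,p2):
    o1,d1=ray(c1,p1);o2,d2=ray(c2,p2)
    s=np.linalg.lstsq(np.c_[d1,-d2],o2-o1,rcond=None)[0]
    a=o1+s[0]*d1;b=o2+s[1]*d2
    return (a+b)/2,np.linalg.norm(a-b)
def proj(c,X):
    p=ctrl.camera_params(c); f=200/np.tan(np.radians(p['vertical_fov'])/2)
    q=(np.array(p['camera_from_world'])@np.r_[X,1])[:3]
    return q[:2]/q[2]*f+[p['cx'],p['cy']]
def dpt(c,px,d):
    o,v=ray(c,px); r,k=int(round(px[1])),int(round(px[0]))
    w=d[max(r-1,0):r+2,max(k-1,0):k+2]; w=w[w>0]
    return o+v*np.median(w) if len(w) else None
E
cat > a.py <<'E'
from h import *
np.set_printoptions(precision=3,suppress=True)
D={}
for c in('side','top'):
    D[c]=snap(c,c+'1.png')[1]
P={}
for n in('shoe','frame','toe_peg','stand_pivot','grab_rail','spray_can','spanner','bearing','mug'):
    for c in('side','top'):
        r=ctrl.place_of(c,n)[:1]
        for q in r:
            P[c,n]=q['centre'];print(n,c,np.round(q['centre'],1),round(q['score'],2),dpt(c,q['centre'],D[c]))
    if ('side',n) in P and('top',n)in P:print('   TRI',*tri('side',P['side',n],'top',P['top',n]))
print(ctrl.get_obs())
E
python3 a.py
```

```text
pics
shoe side [345.8 266.8] 0.91 [ 0.599 -0.126  0.009]
frame side [351.9 256. ] 0.83 [ 0.6   -0.158  0.093]
frame top [344.  183.8] 0.67 [ 0.547 -0.095  0.274]
   TRI [ 0.611 -0.114  0.03 ] 0.018413475506173855
toe_peg side [283.8 183.1] 0.67 [0.49  0.039 0.193]
toe_peg top [290.8 203.8] 0.9 [0.499 0.049 0.201]
   TRI [0.497 0.05  0.184] 0.009698835564123154
stand_pivot side [301.9 223.2] 0.92 [ 0.501 -0.08   0.162]
grab_rail side [320.9 217.4] 0.56 [ 0.517 -0.179  0.273]
grab_rail top [373.6 191.8] 0.8 [ 0.527 -0.173  0.28 ]
   TRI [ 0.524 -0.175  0.269] 0.010184179608859869
spray_can side [272.6 168.1] 0.97 [0.511 0.335 0.012]
spray_can top [204.1 210.3] 0.94 [0.492 0.337 0.045]
   TRI [ 0.506  0.35  -0.   ] 0.014494862731369558
spanner side [313.2 389.1] 0.65 [ 0.428 -0.388  0.005]
spanner top [425.1 237.7] 0.89 [ 0.437 -0.384  0.008]
   TRI [ 0.433 -0.386  0.001] 0.008404994962286033
bearing side [413.2 375.1] 0.76 [ 0.63  -0.431  0.017]
bearing top [429.9 178.4] 0.67 [ 0.636 -0.402  0.015]
   TRI [ 0.647 -0.416 -0.03 ] 0.00048653818192268575
mug top [209.9 173.5] 0.62 [0.604 0.318 0.089]
{'time_s': 1.0, 'qpos': array([-1.384,  0.3  ,  1.521, -0.   ,  1.321, -0.067]), 'joint_vel': array([-0.   , -0.   ,  0.002, -0.   , -0.002,  0.   ]), 'tau': array([ -0.002, -53.166, -35.292,   0.071,   0.021,   0.   ]), 'ee_pos': array([ 0.138, -0.532,  0.205]), 'eef_rot': array([ 3.142,  0.   , -1.317]), 'force': array([-0.098,  0.65 ,  0.024]), 'moment': array([-0.057,  0.011,  0.005]), 'grip_width': 0.09386776168773671}
```

View pics/side1.png

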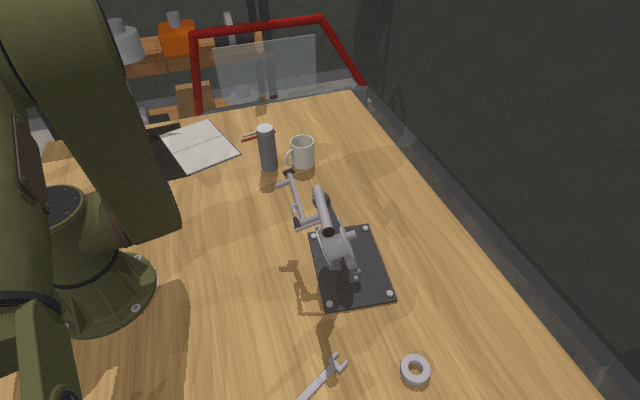

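View pics/top1.png

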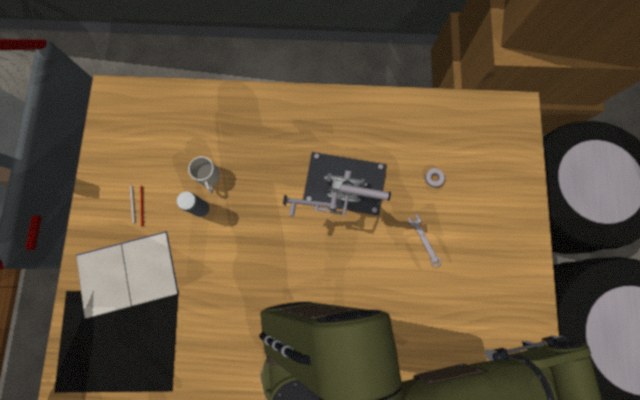

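Side view: the frame leans toward the robot, with the rail end at (328,230), the folded kickstand peg at (283,184) and the can and mug behind it. The top view shows the rail from (335,187) to (390,195) and the peg at (291,208). Next I fit the frame model to these detections and check it with wrist-free depth.

```bash
cat > fit.py <<'E'
from h import *
from scipy.optimize import least_squares
np.set_printoptions(precision=4,suppress=True)
def pts(p,lean=0.32,stand=0.):
    x,y,z,yaw=p; Rm=(R.from_euler('z',yaw)*R.from_euler('y',-lean)).as_matrix()
    a=np.radians(20)-stand; leg=np.array([0,np.cos(a),np.sin(a)])
    L={'frame':[0,0,0],'stand_pivot':[-.065,.03,.15],'grab_rail':[0,-.06,.245],'rail_a':[0,-.113,.245],'rail_b':[0,.022,.245]}
    L['toe_peg']=np.array(L['stand_pivot'])+.12*leg+[-.0225,0,0]
    L['peg_tip']=L['toe_peg']+np.array([-.0225,0,0]); L['foot']=np.array(L['stand_pivot'])+.149*leg
    return {k:np.array([x,y,z])+Rm@np.array(v) for k,v in L.items()},Rm
if __name__=='__main__':
    obs=[('side','toe_peg',[283.8,183.1]),('top','toe_peg',[290.8,203.8]),('side','stand_pivot',[301.9,223.2]),('side','grab_rail',[320.9,217.4]),('top','grab_rail',[373.6,191.8])]
    for c in('side','top'): snap(c)
    for k in range(4):
      for c in('side','top'):
        snap(c)
        for n in('toe_peg','grab_rail','stand_pivot','shoe'):
          for q in ctrl.place_of(c,n)[:1]:
            if q['score']>.5: obs.append((c,n,q['centre']))
    def res(p):
        P,_=pts(p[:4]); P['shoe']=np.array([p[0],p[1],0])
        r=[proj(c,P[n])-q for c,n,q in obs]
        return np.r_[np.ravel(r),(p[2]-.035)*1000]
    s=least_squares(res,[.6,-.12,.035,.1],loss='soft_l1')
    print(s.x,s.cost); r=res(s.x)[:-1].reshape(-1,2)
    for o,e in zip(obs,r): print(o[0],o[1],np.round(e,1))
    P,_=pts(s.x)
    print(P); np.save('fit.npy',s.x)
    for c in('side','top'):
        im,d=snap(c)
        im=im[:,:,::-1].copy(); sc=4
        q=proj(c,P['stand_pivot']); x0,y0=int(q[0])-90,int(q[1])-70
        big=cv2.resize(im[y0:y0+150,x0:x0+200],None,fx=sc,fy=sc,interpolation=cv2.INTER_CUBIC)
        for n,X in P.items():
            u=tuple(int(v) for v in (proj(c,X)-[x0,y0]+.5)*sc); cv2.circle(big,u,3,(0,0,255),-1); cv2.putText(big,n,u,0,.4,(0,255,255),1)
        cv2.imwrite(f'pics/fit_{c}.png',big)
E
python3 fit.py
```

```text
[ 0.6103 -0.1215  0.0342 -0.162 ] 54.00731423910486
side toe_peg [0.6 0.4]
top toe_peg [2.3 3.2]
side stand_pivot [ 2.  -0.6]
side grab_rail [ 1.7 -2.2]
top grab_rail [-2.7  1.8]
side toe_peg [1.6 0.8]
side grab_rail [-1.1 -1.5]
side stand_pivot [-0.1 -0.9]
side shoe [-0.5 -3.8]
top toe_peg [3.3 1. ]
top grab_rail [-3.3  0.6]
top stand_pivot [ 0.3 -3.5]
top shoe [ 1.4 -0.5]
side toe_peg [-1.3 -0.9]
side grab_rail [-2.5  0.4]
side stand_pivot [-0.3  1. ]
side shoe [-0.1 -0.1]
top toe_peg [-0.2  0.1]
top grab_rail [1.  1.7]
top stand_pivot [1.5 0.2]
top shoe [-1.9  0.3]
side toe_peg [-0.2 -2.1]
side stand_pivot [ 2.6 -0.1]
top toe_peg [ 2.8 -1.5]
top grab_rail [ 0.7 -0.5]
top stand_pivot [-0.5 -0.7]
top shoe [-0.   2.2]
side toe_peg [0.4 0. ]
side grab_rail [ 0.5 -2.4]
side stand_pivot [3.  0.5]
top toe_peg [3.2 0.9]
top grab_rail [-2.8  2.4]
top stand_pivot [ 0.5 -2.3]
top shoe [-0.2  2.3]
{'frame': array([ 0.6103, -0.1215,  0.0342]), 'stand_pivot': array([ 0.5076, -0.0744,  0.1562]), 'grab_rail': array([ 0.5245, -0.1683,  0.2668]), 'rail_a': array([ 0.516 , -0.2206,  0.2668]), 'rail_b': array([ 0.5378, -0.0874,  0.2668]), 'toe_peg': array([0.492 , 0.0424, 0.1881]), 'peg_tip': array([0.4709, 0.0459, 0.181 ]), 'foot': array([0.5144, 0.0664, 0.2046])}
```

View pics/fit_side.png

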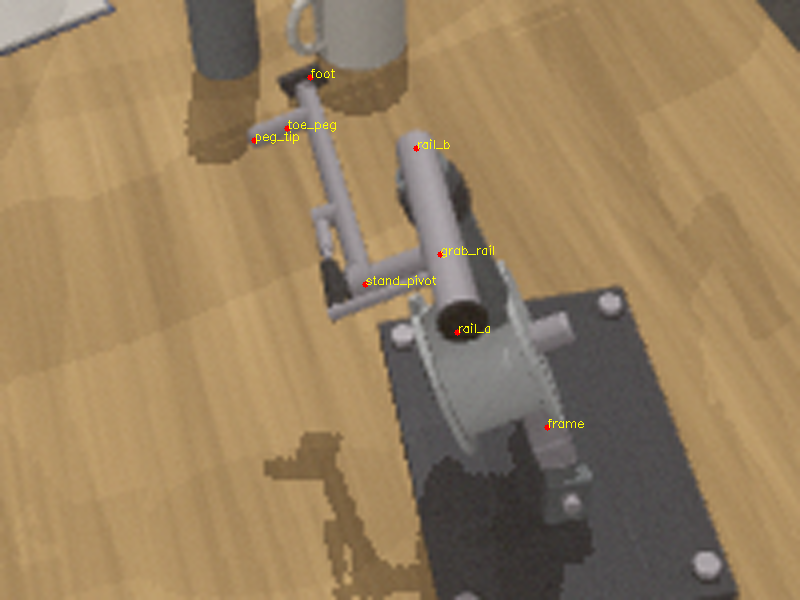

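View pics/fit_top.png

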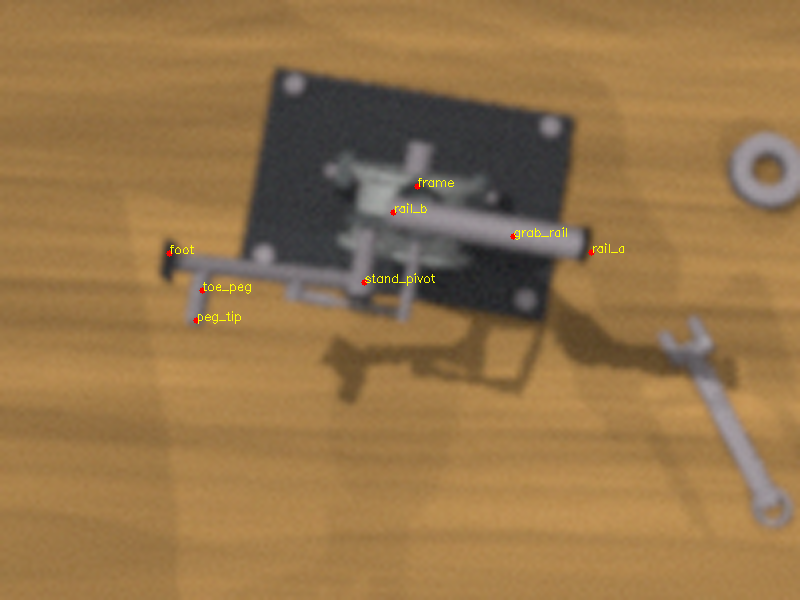

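The fit is close but the yaw is slightly off: the rail is at (395,208)-(588,242) in the crop. I'll refine it with hand-picked plate corners and rail and peg ends.

```bash
cat > fit2.py <<'E'
from fit import *
p0=np.load('fit.npy');P0,_=pts(p0)
obs=[]
C={'side':[('c-+',380,322),('c++',624,288),('c+-',736,596),('rail_a',462,320),('rail_b',413,137),('peg_tip',255,137),('stand_pivot',360,283)],
'top':[('c++',277,69),('c+-',574,118),('c--',546,320),('rail_a',588,243),('peg_tip',193,320)]}
for c in C:
    q=proj(c,P0['stand_pivot']); off=[int(q[0])-90,int(q[1])-70]
    for n,u,v in C[c]: obs.append((c,n,(np.array([u,v])+.5)/4-.5+off))
def res(p):
    P,_=pts(p)
    for sx in(1,-1):
        for sy in(1,-1):
            P['c'+'-+'[sx>0]+'-+'[sy>0]]=np.array([p[0],p[1],.008])+R.from_euler('z',p[3]).apply([sx*.09,sy*.13,0])
    return np.r_[np.ravel([proj(c,P[n])-q for c,n,q in obs]),(p[2]-.035)*1000]
s=least_squares(res,p0,loss='soft_l1');print(s.x,s.cost)
for o,e in zip(obs,res(s.x)[:-1].reshape(-1,2)):print(o[0],o[1],np.round(e,1))
print(pts(s.x)[0]);np.save('fit.npy',s.x)
# depth check along rail in top & side
for c in('top','side'):
    _,d=snap(c);P=pts(s.x)[0]
    for t in(.15,.5,.8):
        X=P['rail_a']*(1-t)+P['rail_b']*t; print(c,'rail surf',dpt(c,proj(c,X),d),'axis',X)
    print(c,'peg surf',dpt(c,proj(c,P['toe_peg']),d),P['toe_peg'])
E
python3 fit2.py
```

```text
[ 0.6114 -0.1165  0.0354 -0.1424] 5.236286337671868
side c-+ [-0.1 -0.7]
side c++ [ 0.2 -0.8]
side c+- [ 0.8 -0.3]
side rail_a [-0.2  1.1]
side rail_b [0.4 1.2]
side peg_tip [-1.3 -0. ]
side stand_pivot [ 1. -1.]
top c++ [-0.2 -1.3]
top c+- [ 0.6 -0.2]
top c-- [-0.3  0.8]
top rail_a [-0.3  0.9]
top peg_tip [-0.1  0.6]
{'frame': array([ 0.6114, -0.1165,  0.0354]), 'stand_pivot': array([ 0.5079, -0.0714,  0.1574]), 'grab_rail': array([ 0.5266, -0.165 ,  0.268 ]), 'rail_a': array([ 0.5191, -0.2174,  0.268 ]), 'rail_b': array([ 0.5382, -0.0838,  0.268 ]), 'toe_peg': array([0.4899, 0.0451, 0.1892]), 'peg_tip': array([0.4688, 0.0481, 0.1822]), 'foot': array([0.5119, 0.0695, 0.2057])}
top rail surf [ 0.5196 -0.1954  0.2797] axis [ 0.5219 -0.1974  0.268 ]
top rail surf [ 0.5263 -0.1492  0.2792] axis [ 0.5286 -0.1506  0.268 ]
top rail surf [ 0.532  -0.1096  0.2792] axis [ 0.5344 -0.1105  0.268 ]
top peg surf [0.4887 0.0446 0.1971] [0.4899 0.0451 0.1892]
side rail surf [ 0.5195 -0.2046  0.2761] axis [ 0.5219 -0.1974  0.268 ]
side rail surf [ 0.5257 -0.1598  0.2775] axis [ 0.5286 -0.1506  0.268 ]
side rail surf [ 0.5317 -0.1193  0.2764] axis [ 0.5344 -0.1105  0.268 ]
side peg surf [0.4891 0.0405 0.1933] [0.4899 0.0451 0.1892]
```

```bash
cat > plan.py <<'E'
from fit import *
p=np.load('fit.npy')
def local(dw,yaw):  # world shift -> tool axes, tool down
    return np.array([dw[0]*np.cos(yaw)+dw[1]*np.sin(yaw),dw[0]*np.sin(yaw)-dw[1]*np.cos(yaw),-dw[2]])*100
def to(target,yaw):
    o=ctrl.get_obs(); dw=np.array(target)-o['ee_pos']
    print('yaw now',o['eef_rot'],'tool cm at target yaw',local(dw,yaw),'at present yaw',local(dw,o['eef_rot'][2]))
E
cat > b.py <<'E'
from plan import *
yaw=p[3]-np.pi/2; prev=None;print(yaw)
for s in(0,.2,.4,.6,.8,1.0,1.1):
    T=pts(p,.32,s)[0]['toe_peg']+[0,0,.010]
    print(s,T,'' if prev is None else local(T-prev,yaw)); prev=T
    if s==0: to(T+[0,0,.04],yaw)
E
python3 b.py
```

```text
-1.7132141477686476
0 [0.4899 0.0451 0.1992] 
yaw now [ 3.1416 -0.     -1.317 ] tool cm at target yaw [-62.1586 -26.6348  -3.379 ] at present yaw [-47.0655 -48.5587  -3.379 ]
0.2 [0.498  0.0499 0.1772] [-0.5906 -0.7304  2.2042]
0.4 [0.5056 0.05   0.1545] [-0.1175 -0.7528  2.2716]
0.6 [0.5125 0.0454 0.132 ] [ 0.3603 -0.7451  2.2485]
0.8 [0.5183 0.0362 0.1106] [ 0.8237 -0.7078  2.1358]
1.0 [0.5229 0.0229 0.0913] [ 1.2543 -0.6422  1.9378]
1.1 [0.5247 0.0148 0.0826] [ 0.7736 -0.2884  0.8702]
```

```bash
python3 -m inch '[0,0,-2.5,0,0,0.1,0, 0,0,-2.5,0,0,0.1,0, 0,0,-2.5,0,0,0.1,0, 0,0,-2.5,0,0,0.096,0, -3.9,-1.66,0,0,0,0,0, -3.9,-1.66,0,0,0,0,0, -3.9,-1.66,0,0,0,0,0, -3.9,-1.66,0,0,0,0,0, -3.9,-1.66,0,0,0,0,0, -3.9,-1.66,0,0,0,0,0, -3.9,-1.66,0,0,0,0,0, -3.9,-1.66,0,0,0,0,0, -3.9,-1.66,0,0,0,0,0, -3.9,-1.66,0,0,0,0,0, -3.9,-1.66,0,0,0,0,0, -3.9,-1.66,0,0,0,0,0, -3.9,-1.66,0,0,0,0,0, -3.9,-1.66,0,0,0,0,0, -3.9,-1.66,0,0,0,0,0, -3.9,-1.66,0,0,0,0,0]' 10; python3 b.py | head -3
```

```text
time_s: 5.8
ee_pos: [0.49, 0.0491, 0.3055]
eef_rot: [-3.141, 0.0, -1.713]
force: [-0.0, -1.2, -0.1]
grip_width: 0.0006
-1.7132141477686476
0 [0.4899 0.0451 0.1992] 
yaw now [-3.1413  0.     -1.7128] tool cm at target yaw [ 0.3922 -0.0501  6.63  ] at present yaw [ 0.3922 -0.05    6.63  ]
```

```bash
python3 -m inch '[0,0,2.5,0,0,0,0, 0,0,2.5,0,0,0,0, 0,0,2.5,0,0,0,0, 0,0,2.1,0,0,0,0, 0,0,0,0,0,0,0, 0,0,0,0,0,0,0]'; python3 b.py | sed -n 3p; python3 - <<'E'
from fit import *
for c in('side','top'):
    im,d=snap(c); im=im[:,:,::-1]; q=proj(c,pts(np.load('fit.npy'))[0]['toe_peg']);x,y=int(q[0]),int(q[1])
    cv2.imwrite(f'/tmp/{c}.png',cv2.resize(im[y-40:y+60,x-40:x+60],(390,390)))
cv2.imwrite('pics/push0.png',np.hstack([cv2.imread('/tmp/side.png'),cv2.imread('/tmp/top.png')]))
E
```

```text
time_s: 6.55
ee_pos: [0.4898, 0.0477, 0.2104]
eef_rot: [-3.14, 0.0, -1.713]
force: [0.1, 0.9, 0.7]
grip_width: 0.0004
yaw now [-3.1404  0.0002 -1.713 ] tool cm at target yaw [ 0.2529 -0.0516 -2.881 ] at present yaw [ 0.2529 -0.0516 -2.881 ]
```

View pics/push0.png

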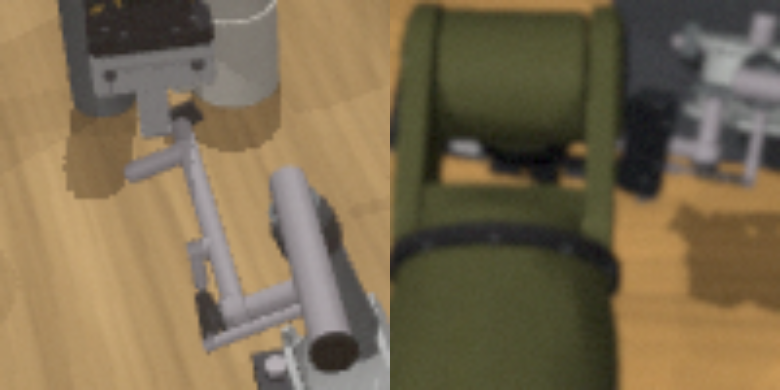

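Side crop: the shut fingertips at (155,135) stand about 1 cm above the peg at (155,165), in line with it. Now I push.

```bash
python3 -m inch '[0.2,0,1.1,0,0,0,0, -0.3,-0.37,1.1,0,0,0,0, -0.3,-0.37,1.1,0,0,0,0, -0.06,-0.38,1.13,0,0,0,0, -0.06,-0.38,1.13,0,0,0,0, 0.18,-0.37,1.12,0,0,0,0, 0.18,-0.37,1.12,0,0,0,0]'; python3 -m inch '[0.4,-0.35,1.07,0,0,0,0, 0.4,-0.35,1.07,0,0,0,0]';  python3 -m inch '[0.4,-0.32,1.0,0,0,0,0, 0,0,0,0,0,0,0]'; python3 - <<'E'
from fit import *
im,d=snap('side');print(ctrl.place_of('side','toe_peg')[:2]);p=np.load('fit.npy')
for s in(0,.7,.9,1.85):print(s,proj('side',pts(p,.32,s)[0]['toe_peg']))
cv2.imwrite('pics/push1.png',cv2.resize(im[140:290,230:390,::-1],(640,600)))
E
```

```text
time_s: 7.52
ee_pos: [0.512, 0.0458, 0.1306]
eef_rot: [3.141, -0.0, -1.713]
force: [-0.3, 0.3, 2.9]
grip_width: 0.0006
time_s: 7.78
ee_pos: [0.5177, 0.0366, 0.1091]
eef_rot: [3.141, -0.0, -1.713]
force: [0.6, 0.5, 0.5]
grip_width: 0.0005
time_s: 8.02
ee_pos: [0.52, 0.0324, 0.0992]
eef_rot: [3.14, -0.0, -1.713]
force: [0.3, 0.2, 0.3]
grip_width: 0.0001
[{'centre': [310.9, 252.8], 'score': 0.61}]
0 [283.2797 182.6856]
0.7 [295.2767 203.6103]
0.9 [298.7126 211.3856]
1.85 [311.3236 249.9323]
```

View pics/push1.png

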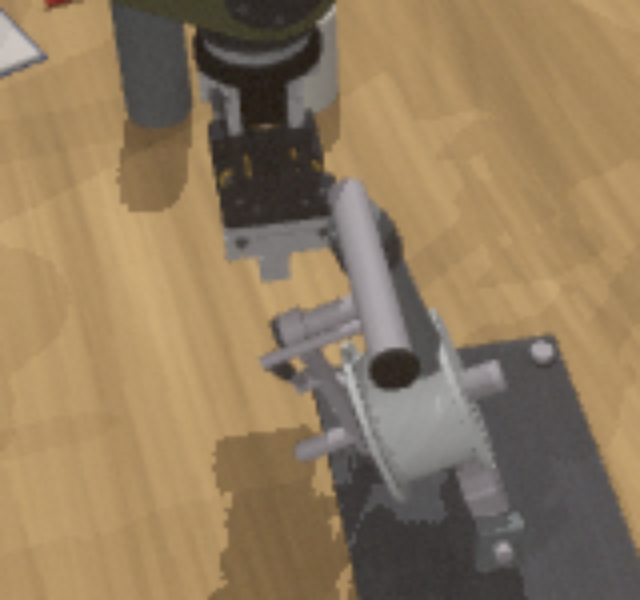

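The kickstand is down: the peg is seen at (311,253) and the model predicts (311,250) at 1.85. In the picture the leg points down beside the hub. Next I retreat up and turn the gripper for the rail.

```bash
python3 -m inch '[-0.5,0,-3,0,0,0,0, -0.5,0,-5,0,0,0,0, 0,0,-5,0,0,0,0, 0,0,-5,0,0,0,0, 0,0,-5,0,0,0,0, 0,0,0,0,0,-0.175,0, 0,0,0,0,0,-0.175,0, 0,0,0,0,0,-0.175,0, 0,0,0,0,0,-0.175,0.5, 0,0,0,0,0,-0.175,0.5, 0,0,0,0,0,-0.175,0.7, 0,0,0,0,0,-0.175,0.7, 0,0,0,0,0,-0.175,0.7, 0,0,0,0,0,-0.171,0.7, 0,0,0,0,0,0,0.7]'; cat > c.py <<'E'
from plan import *
for l in(.32,0): print(l,pts(p,l)[0]['grab_rail'])
to(pts(p)[0]['grab_rail']+[-.001,0,-.019],p[3])
E
python3 c.py
```

```text
time_s: 10.0
ee_pos: [0.5216, 0.0428, 0.3305]
eef_rot: [-3.141, -0.001, -0.143]
force: [-0.2, 0.1, -0.6]
grip_width: 0.065
0.32 [ 0.5266 -0.165   0.268 ]
0 [ 0.6029 -0.1759  0.2804]
yaw now [-3.1415 -0.0007 -0.1428] tool cm at target yaw [ 3.3462 20.5113  8.1494] at present yaw [ 3.3549 20.5098  8.1494]
```

```bash
python3 -m inch '[0.56,3.42,0,0,0,0,0.8, 0.56,3.42,0,0,0,0,0.8, 0.56,3.42,0,0,0,0,0.8, 0.56,3.42,0,0,0,0,0.8, 0.56,3.42,0,0,0,0,0.8, 0.55,3.4,0,0,0,0,0.8, 0,0,0,0,0,0,0.8]'; python3 c.py|tail -1; python3 - <<'E'
from fit import *
o=ctrl.get_obs();im,d=snap('wrist','wr.png');print(ctrl.place_of('wrist','grab_rail')[:1])
p=ctrl.camera_params('wrist');f=200/np.tan(np.radians(p['vertical_fov'])/2);M=np.linalg.inv(np.array(p['mount']))
P,_=pts(np.load('fit.npy'));Rt=R.from_euler('xyz',o['eef_rot'])
for n in('rail_a','grab_rail','rail_b'):
    q=(M@np.r_[Rt.inv().apply(P[n]-o['ee_pos']),1])[:3];th=np.arctan2(np.hypot(*q[:2]),q[2])
    print(n,q[:2]/np.hypot(*q[:2])*th*f+[p['cx'],p['cy']])
E
```

```text
time_s: 10.88
ee_pos: [0.5256, -0.1666, 0.3299]
eef_rot: [3.141, 0.0, -0.149]
force: [-0.1, -0.0, -0.7]
grip_width: 0.0753
yaw now [ 3.1415  0.0003 -0.1486] tool cm at target yaw [-0.0241 -0.1609  8.0897] at present yaw [-0.0251 -0.1607  8.0897]
[{'centre': [323.8, 211.1], 'score': 0.76}]
rail_a [323.6588 267.1375]
grab_rail [323.3574 209.5973]
rail_b [322.8025 107.338 ]
```

View pics/wr.png

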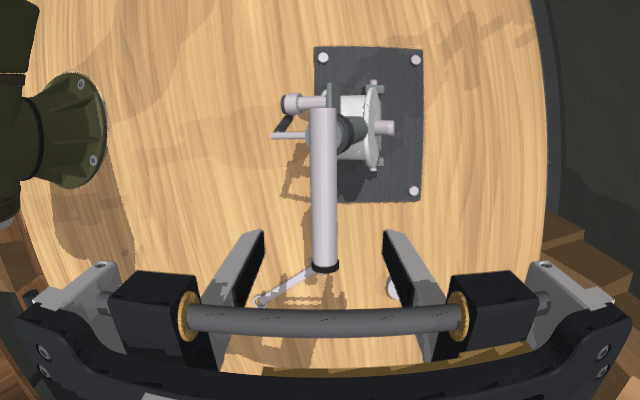

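Wrist view: the rail runs down column 323 from row 107 to 267, as the model predicted, centred between the fingers. Next I descend and grip.

```bash
python3 -m inch '[0,-0.15,2.5,0,0,0,0.8, 0,0,2.5,0,0,0,0.8, 0,0,2,0,0,0,0.8, 0,0,1.1,0,0,0,0.8, 0,0,0,0,0,0,0.8]'; python3 -m inch '[0,0,0,0,0,0,0.3, 0,0,0,0,0,0,0, 0,0,0,0,0,0,0, 0,0,0,0,0,0,0, 0,0,0,0,0,0,0, 0,0,0,0,0,0,0]' 12; cat > d.py <<'E'
from plan import *
P0=pts(p,.32)[0]['grab_rail']; prev=P0
for l in np.arange(.28,-.001,-.04):
    X=pts(p,l)[0]['grab_rail'];print(round(l,2),local(X-prev,p[3]));prev=X
o=ctrl.get_obs();g=o['ee_pos']+R.from_euler('xyz',o['eef_rot']).apply([0,0,-.019]);print('grasp pt',g,'rail',P0,'upright',prev,'remaining',local(prev-g,p[3]))
E
python3 d.py
```

```text
time_s: 11.6
ee_pos: [0.526, -0.1629, 0.249]
eef_rot: [-3.141, 0.001, -0.142]
force: [0.0, -0.9, 0.1]
grip_width: 0.0753
time_s: 12.35
ee_pos: [0.5267, -0.1636, 0.2491]
eef_rot: [3.142, -0.002, -0.142]
force: [2.1, -0.6, -0.4]
grip_width: 0.0216
0.28 [ 0.9362  0.     -0.2896]
0.24 [ 0.947  -0.     -0.2519]
0.2 [ 0.9563  0.     -0.2139]
0.16 [ 0.9641  0.     -0.1754]
0.12 [ 0.9703 -0.     -0.1367]
0.08 [ 0.975  -0.     -0.0978]
0.04 [ 0.9782  0.     -0.0588]
0.0 [ 0.9797 -0.     -0.0196]
grasp pt [ 0.5267 -0.1636  0.2681] rail [ 0.5266 -0.165   0.268 ] upright [ 0.6029 -0.1759  0.2804] remaining [ 7.7165  0.1347 -1.2366]
```

```bash
python3 -m inch '[0.47,0,-0.145,0,0,0,0, 0.47,0,-0.145,0,0,0,0, 0.47,0,-0.126,0,0,0,0, 0.47,0,-0.126,0,0,0,0, 0.48,0,-0.107,0,0,0,0, 0.48,0,-0.107,0,0,0,0, 0.48,0,-0.088,0,0,0,0, 0.48,0,-0.088,0,0,0,0]'; python3 -m inch '[0.48,0,-0.068,0,0,0,0, 0.49,0,-0.068,0,0,0,0, 0.49,0,-0.049,0,0,0,0, 0.49,0,-0.049,0,0,0,0, 0.49,0,-0.03,0,0,0,0, 0.49,0,-0.03,0,0,0,0, 0.49,0,-0.01,0,0,0,0, 0.49,0,-0.01,0,0,0,0, 0,0,0,0,0,0,0, 0,0,0,0,0,0,0, 0,0,0,0,0,0,0]'; python3 d.py|tail -1
cat > e.py <<'E'
from fit import *
import sys
p=np.load('fit.npy')
pix={}
im,_=snap('side',sys.argv[1])
_,_=snap('top')
for c in('side','top'):
    for n in('toe_peg','grab_rail','stand_pivot'):
        for q in ctrl.place_of(c,n)[:1]:
            print(c,n,np.round(q['centre'],1),round(q['score'],2),'| lean .08/0/-.08:',*[np.round(proj(c,pts(p,l,1.85)[0][n]),1) for l in(.08,0,-.08)])
E
python3 e.py up.png; python3 -c "
import cv2;im=cv2.imread('pics/up.png');cv2.imwrite('pics/upc.png',cv2.resize(im[140:320,240:420],(600,600)))"
```

```text
time_s: 13.35
ee_pos: [0.564, -0.169, 0.2584]
eef_rot: [3.142, -0.0, -0.142]
force: [-2.7, 1.3, 2.6]
grip_width: 0.0214
time_s: 14.72
ee_pos: [0.6023, -0.1744, 0.2615]
eef_rot: [-3.142, -0.0, -0.142]
force: [-0.8, 1.1, 1.4]
grip_width: 0.0218
grasp pt [ 0.6023 -0.1744  0.2805] rail [ 0.5266 -0.165   0.268 ] upright [ 0.6029 -0.1759  0.2804] remaining [0.0808 0.1419 0.0079]
side toe_peg [312.1 243.5] 0.75 | lean .08/0/-.08: [312.2 244.4] [312.9 242.5] [313.9 240.6]
side grab_rail [359.6 208. ] 0.74 | lean .08/0/-.08: [351.  205.6] [360.4 204.1] [369.8 203.1]
side stand_pivot [312.5 241.8] 0.69 | lean .08/0/-.08: [316.7 213. ] [321.6 210.6] [326.7 208.5]
top toe_peg [328.1 198.4] 0.67 | lean .08/0/-.08: [329.5 203.7] [329.7 202.6] [329.9 201.4]
top grab_rail [204.9 208.9] 0.16 | lean .08/0/-.08: [373.7 171.1] [374.8 164.1] [375.9 157.3]
top stand_pivot [333.4 189.7] 0.96 | lean .08/0/-.08: [334.8 192.9] [335.6 188.6] [336.4 184.2]
```

View pics/upc.png

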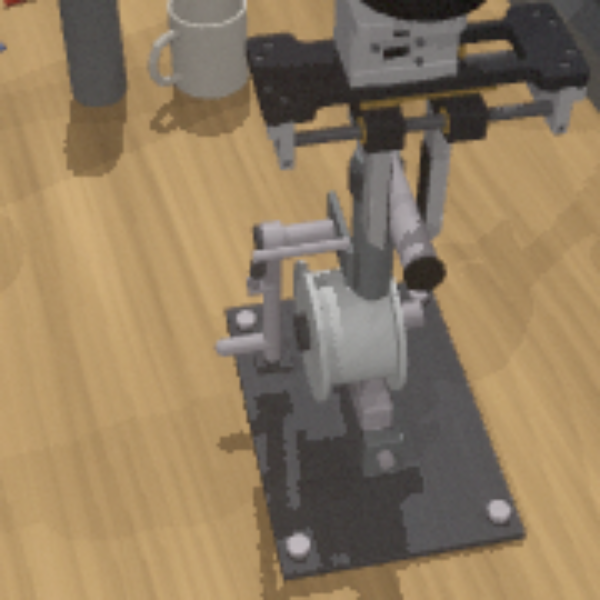

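The frame is upright in the gripper, with the stand down and the rail end at crop (425,272). I'll nudge the last 0.8 mm and check the lean from the rail end and the steadiness.

```bash
python3 -m inch '[0.08,0,0,0,0,0,0, 0,0,0,0,0,0,0, 0,0,0,0,0,0,0, 0,0,0,0,0,0,0, 0,0,0,0,0,0,0, 0,0,0,0,0,0,0, 0,0,0,0,0,0,0, 0,0,0,0,0,0,0]' 15; python3 d.py|tail -1; python3 e.py fin.png; python3 - <<'E'
from fit import *
p=np.load('fit.npy')
for l in(.02,0,-.02):print(l,proj('side',pts(p,l)[0]['rail_a']))
im=cv2.imread('pics/fin.png');cv2.imwrite('pics/finc.png',cv2.resize(im[180:280,290:410],(720,600),interpolation=cv2.INTER_CUBIC))
o=ctrl.get_obs();print(o['ee_pos'],o['force'],np.abs(o['joint_vel']).max())
E
```

```text
time_s: 16.12
ee_pos: [0.6031, -0.1745, 0.2615]
eef_rot: [-3.142, -0.0, -0.142]
force: [-1.2, 1.0, 1.6]
grip_width: 0.0219
grasp pt [ 0.6031 -0.1745  0.2805] rail [ 0.5266 -0.165   0.268 ] upright [ 0.6029 -0.1759  0.2804] remaining [-0.0076  0.1408  0.0082]
side toe_peg [310.7 245.7] 0.85 | lean .08/0/-.08: [312.2 244.4] [312.9 242.5] [313.9 240.6]
side grab_rail [359.7 209.3] 0.64 | lean .08/0/-.08: [351.  205.6] [360.4 204.1] [369.8 203.1]
side stand_pivot [318.4 210.7] 0.92 | lean .08/0/-.08: [316.7 213. ] [321.6 210.6] [326.7 208.5]
top toe_peg [331.6 201.9] 0.39 | lean .08/0/-.08: [329.5 203.7] [329.7 202.6] [329.9 201.4]
top stand_pivot [334.2 190.9] 0.6 | lean .08/0/-.08: [334.8 192.9] [335.6 188.6] [336.4 184.2]
0.02 [364.8375 223.242 ]
0 [367.3162 222.8777]
-0.02 [369.7878 222.5488]
[ 0.6031 -0.1745  0.2615] [-1.125   0.71    1.2796] 0.0013216897344962755
```

View pics/finc.png

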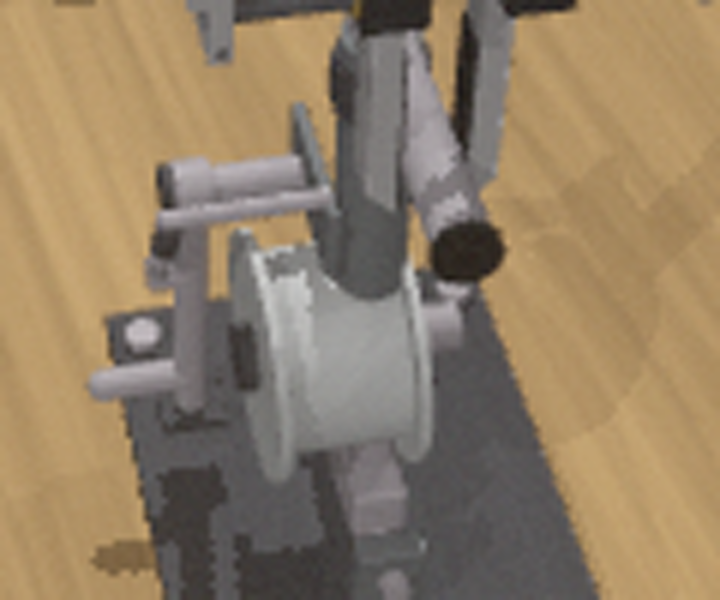

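The rail end centre at crop (468,250) is full-image (368,222), and the model at zero lean gives (367,223). The leg hangs down on its stop and the arm is still, so I hand in.

```bash
python3 -c "
from station import ctrl
print(ctrl.hand_in())"
```

```text
the job is handed in; nothing more can be done
None
```

The kickstand is down, and the frame was upright and steady in the gripper when I handed in, about 16 s into the 48 s allowed. The hand-in reported no verdict.

- **Kickstand:** I pushed the toe peg down with shut fingers while the frame still leaned, and the spring snapped it onto its stop. The peg was seen at pixel (311,253); the model for fully down gives (311,250).
- **Frame:** I gripped the grab rail at 12 N, swung it along its arc to upright, and raised the grip to 15 N for the hold. I never commanded it past upright.
- **Final hold:** the grasp point is within 0.1 mm of the computed upright position across the lean and about 1.4 mm off along the rail. The rail end is at pixel (368,222) against (367,223) expected, so the lean is about 0 ± 0.01 rad. The arm was still, with about 2 N at the wrist and the fingers 21.9 mm apart on the 22 mm bar.
- **Disagreements:** in the last checks, some network detections were off by a few pixels: side grab rail by 5 rows, and the kickstand points by up to about 3 pixels. In the previous check, the stand pivot in the side view and the rail in the top view were plainly false. I relied on the rail end and the arm's own pose instead.
- **Bystanders:** the can, mug, spanner and bearing were not approached. I did not measure their positions again at the end.

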